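Fit the keyed collar and pulley on a gearmotor shaft

ROBOT

A 6-joint arm with a two-finger parallel gripper is mounted at the origin on the work surface. World frame = base frame: x ahead of the robot, y to its left, z up, the work surface at z = 0. Lengths are in m, angles in rad, forces in N, time in s.
With the tool pointing down it reaches from about 0.325 to 0.775 m from the base axis. Payload 5.5 kg.
Tool frame: the origin (TCP) lies where the fingers leave the gripper's body, on its centre line; the fingertips stand 80 mm ahead of it and the grasp point (between the pads) lies 61 mm ahead of it (env.tip_reach is the distance from the TCP to the fingertips, in m); z points along the fingers, y is the line along which they close (so a half turn about z gives the same grasp; the last joint's range is limited). The gripper opens to 88 mm and grips with 3 to 60 N. Pads are 20 mm wide; open, the fingers measure 115 mm over their backs; the gripper's body (75 mm by 178 mm) begins 61 mm behind the grasp point.
Start: joints at [1.14, 0.091, 1.231, -0, 1.82, -0.057], TCP at [0.219, 0.559, 0.303] pointing down, gripper open.
Joint ranges: [-2.87, 2.87], [-0.86, 2.18], [0.17, 2.46], [-1.51, 4.65], [0.06, 2.69], [-2.65, 2.65]. Speed limits (rad/s): [2.57, 2.57, 3.01, 3.14, 3.14, 3.14].

INTERFACE

Orientations are given as a unit quaternion [x, y, z, w].
In Python, from rig import sensors, get_image, get_calibration, ticket, env gives the robot as it stands. The module is installed in compiled form; this text tells all that it offers.
- The arm moves only by the shell command python3 -m pendant 'ROWS' [FORCE]. ROWS is JSON, a list of rows, each an object with "fingers": the opening, from 0 (shut) to 1 (fully open); "offset": the shift along the tool's x, y, z in cm, a list of three; "angular": the turn, a rotation vector about the tool's x, y, z in degrees, a list of three. In form: [{"fingers": fingers, "offset": [tx, ty, tz], "angular": [wx, wy, wz]}, ...]. A call has 1 to 20 rows; each row is the pose to reach, as a shift and turn from the pose commanded when the call began, along the tool's axes at that moment; what a row does not reach only later rows make up. A row lasts 1/10 s, in which the tool goes at most 50 mm and 8.59 degrees, less where a joint would pass 70% of its speed; a pose out of reach is approached as far as the arm can. A call with a gripper value outside its range is refused whole. The fingers move at their own pace and stop on an object; FORCE is the grip in N (left out, the last holds). Time passes only in rows, so rows that repeat a pose let the fingers close. It gives the time, the measured TCP pose, the force, the opening and the grip force at its end, in the units of the state.
- sensors.read_state(): the state, without advancing time (a new reading comes with each control period).
- get_image(name): name is "scene" or "top" or "wrist"; returns the picture (480x640x3 uint8, blue, green, red); there is no depth.
- get_calibration(name): a dict with "fx", "fy", "cx", "cy" (pixels), "k1" (the pictures are not rectified: a ray, as slopes to the right and down, at radius r is drawn at 1 + k1 r^2 times it, then the intrinsics apply), "R" (3x3) and "t" (3): a world point X has camera coordinates R X + t. Camera axes: x right, y down, z forward; pixel columns grow to the right and rows downward; lengths in m; the calibration is good to about 2 mm. A picture is of the moment at which its call begins: read the wrist's pose just before it. get_calibration takes no time and is no camera call; for the wrist camera it gives the pose at the moment of the call.
- ticket.hand_in(): hands the job in; it is judged then, once.
The state is a dict: "time": time; "joints": joint angles; "joint_vel": joint speeds; "effort": joint torques, N m; "ee_pos": TCP position; "tool_rot": TCP orientation; "ft_force": force on the tool from outside, world axes, zero at the start; "moment": the same for the moment, N m; "grip_width": finger opening in m; "grip_force": force on a finger pad.
Only numpy, scipy, OpenCV 4.12 (cv2) and the standard library are available. Lean on these libraries where they do the work, as an engineer would, in place of code of your own. Each camera call takes 0.05 s, during which the arm holds its last target. There are 200 camera calls.

TASK

Assemble the drive on the green gearmotor: turn the plain spacer collar so that the flat in its bore meets the flat of the upright D-shaped shaft and slide it down until it sits fully home on the shoulder, then fit the belt pulley, hub upward, the same way until it rests flush on the collar. Let go of both, and leave the screwdriver, jar and tray where they are.

Things in the scene. Friction and masses are not known exactly. Their poses are not given: they have to be found in the camera images.
- gearmotor: Green gearbox with a grey finned motor, fixed to the bench. Origin: centre of its underside, on the bench. Foot 130 x 120 mm, housing 110 (x) x 100 (y) mm, top at 56 mm above the bench. The motor lies along the gearmotor's own +x, out to 165 mm from the origin, 60 mm high. Its shaft stands over its origin.
- shaft: Fixed upright steel shaft of D section; it does not turn. Origin: on its axis at the top of the round shoulder (42 mm diameter, 8 mm high) that the collar must sit on, 64 mm above the bench. It rises 58 mm from there along z, the last 4 mm tapered in. Section: circle of 28 mm diameter with one flat 7 mm from the axis, facing its own +x. Its heading is independent of the gearbox's.
- collar: Loose steel collar, bore up, 24 mm high, 48 mm outside diameter, 0.13 to 0.25 kg. D-shaped through bore: 32 mm diameter, flat 9 mm from the axis on its own +x side; it goes on only with its x along the shaft's x (within about 10 degrees). Two spanner flats 40 mm apart, 26 mm long, full height, face its own +y and -y; its x sides are round (48 mm). Origin: centre of underside.
- pulley: Loose aluminium pulley, hub up, 30 mm high, 0.12 to 0.22 kg: grooved wheel 66 mm in diameter, 15 mm thick, below; above it a hub 48 mm in diameter, 15 mm high, with two spanner flats 40 mm apart facing its own +y and -y; x sides round. Same D bore as the collar, flat on its own +x side. Origin: centre of underside; on the seated collar it lies 24 mm above the shaft's origin.
- screwdriver: Bystander: wooden-handled screwdriver, 190 mm long, lying along its own x, about 30 mm thick. Leave it alone.
- jar: Bystander: white jar with a steel cap, 52 mm diameter, 65 mm high; origin at the centre of its underside. Leave it alone.
- tray: Bystander: grey two-compartment tray, 100 x 70 x 22 mm; origin at the centre of its underside. Leave it alone.
Not all that is in view belongs to the job. Leave any brown or pink look-alike of the collar alone.

How it is judged:
On the way, in this order (a step that is already met when the one before it is completed fails the run):
1. the collar is home on the shaft's shoulder, its flat on the shaft's flat (z of collar in the frame of shaft below 0.003 m and horizontal distance between collar and shaft below 0.005 m and angle between collar's own z axis and vertical below 0.08 rad and angle between the x axis of collar and the x axis of shaft, either way round below 0.45 rad), for 0.2 s.
2. the pulley is home on the collar, hub up, its flat on the shaft's flat (z of pulley in the frame of shaft between 0.021 and 0.0275 m and horizontal distance between pulley and shaft below 0.005 m and angle between pulley's own z axis and vertical below 0.08 rad and angle between the x axis of pulley and the x axis of shaft, either way round below 0.45 rad), for 0.2 s.
At the end, for the whole second after the job is handed in: The collar sits on the shaft's shoulder (within 3 mm of fully home) and the pulley, hub up, rests on the collar (within 3.5 mm); both lie within 5 mm of the shaft's axis, tilted less than 0.08 rad, turned within 0.45 rad of the shaft's flat, and at rest (all of step 1 and all of step 2 and z of collar in the frame of shaft above -0.003 m and linear speed of each of collar, pulley below 0.02 m/s); the robot touches nothing.
It fails at once if a bystander (screwdriver, jar or tray) was moved more than 25 mm (distance of any of screwdriver, jar, tray from where it was at the start of the episode above 0.025 m).
It also fails if it takes over 61 s, if anything falls off the work surface, if the arm or the gripper's body presses on something with over 40 N, if the wrist force passes 120 N, or if a joint passes its speed limit or range.

## Working session

There is one attempt and no reset: what is moved stays moved. The work goes in short steps, Python scripts to look and compute and a shell command to move; the robot and the scene stay as the last step left them, time stands still between calls to the robot, and variables do not carry over. Pictures are saved under pics/ and viewed, at most 14 in all, crops included, and the job is handed in when it is done.

```bash
mkdir -p pics; python3 - <<'E'
from rig import sensors,get_image,get_calibration
import cv2,numpy as np
for n in("scene","top","wrist"):
    c=get_calibration(n);cv2.imwrite(f"pics/{n}0.png",get_image(n));print(n,{k:np.round(v,3).tolist() for k,v in c.items()})
s=sensors.read_state();print(s)
E
```

```text
scene {'fx': 480.998, 'fy': 480.998, 'cx': 325.031, 'cy': 239.46, 'k1': -0.011, 'R': [[0.114, 0.993, -0.013], [0.555, -0.075, -0.829], [-0.824, 0.087, -0.56]], 't': [0.022, -0.244, 1.435]}
top {'fx': 478.285, 'fy': 478.285, 'cx': 317.999, 'cy': 252.115, 'k1': -0.105, 'R': [[-0.024, -1.0, 0.002], [-0.998, 0.024, -0.062], [0.062, -0.004, -0.998]], 't': [-0.061, 0.548, 1.035]}
wrist {'fx': 347.392, 'fy': 347.392, 'cx': 318.645, 'cy': 237.474, 'k1': -0.055, 'R': [[0.364, 0.931, -0.001], [0.892, -0.348, 0.29], [0.269, -0.107, -0.957]], 't': [-0.6, -0.035, 0.39]}
{'time': 0.15, 'joints': array([ 1.14033319e+00,  9.16680645e-02,  1.23156252e+00, -1.18079285e-06,
        1.81981208e+00, -5.66959185e-02]), 'joint_vel': array([-0.00156427, -0.0032679 , -0.00228066,  0.00046595, -0.00128857,
        0.0007754 ]), 'effort': array([ 1.42297093e-03, -4.47047102e+01, -4.06906736e+01,  6.98591396e-02,
        2.74945790e-02, -1.22975671e-04]), 'ee_pos': array([0.21903235, 0.55848288, 0.30180364]), 'tool_rot': array([ 1.85797769e-01,  9.82587738e-01, -7.03738123e-04, -1.74299034e-04]), 'ft_force': array([-0.34455447,  0.88377076,  0.81224785]), 'moment': array([-0.00294405,  0.04073978,  0.01378658]), 'grip_force': 0.0, 'grip_width': 0.08785013687312913}
```

View pics/top0.png

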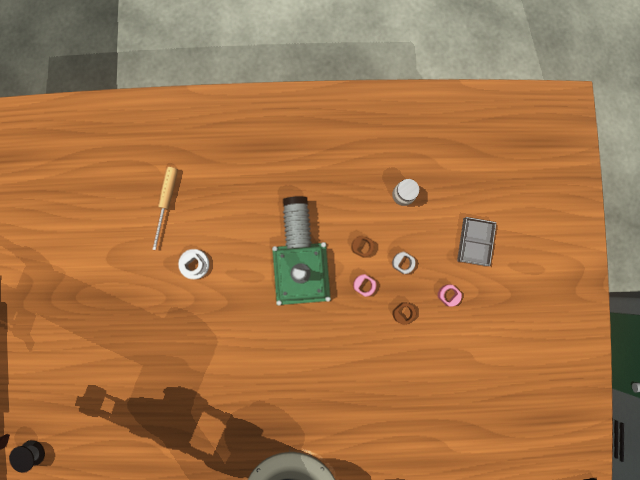

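View pics/scene0.png

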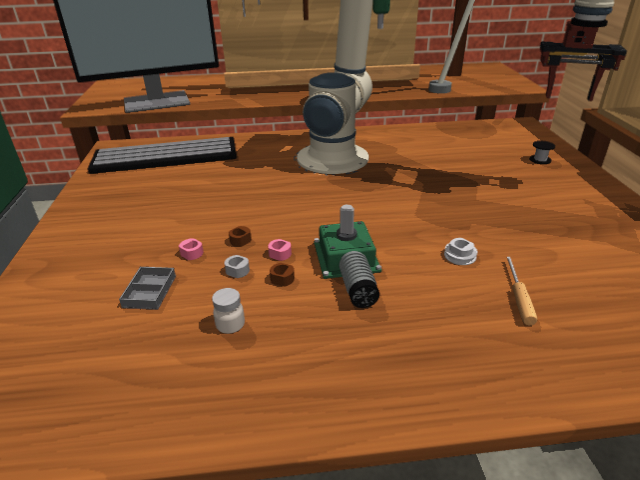

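Top view: collar (grey) at (404,263), pulley at (194,264), shaft top at about (300,271), with brown and pink rings around the collar. The jar is at (407,190), the tray at (478,241) and the screwdriver at (165,207). The scene view agrees.

```bash
cat >h.py <<'E'
import cv2,numpy as np
from scipy.spatial.transform import Rotation as Ro
from rig import sensors,get_image,get_calibration
def ray(c,uv):
    d=(np.atleast_2d(uv).astype(float)-[c['cx'],c['cy']])/[c['fx'],c['fy']]; s=d.copy()
    for _ in range(8): s=d/(1+c['k1']*(s**2).sum(1,keepdims=True))
    R=np.array(c['R']); return -R.T@np.array(c['t']), np.c_[s,np.ones(len(s))]@R
def plane(c,uv,z):
    o,d=ray(c,uv); return o+d*((z-o[2])/d[:,2:])
def grab(n,f):
    c=get_calibration(n); im=get_image(n); cv2.imwrite(f"pics/{f}.png",im); return c,im
def go(p,yaw=None):
    """tool pose p (TCP), tool y axis heading yaw (deg, mod 180) pointing down -> offset cm, angular deg"""
    s=sensors.read_state(); R=Ro.from_quat(s['tool_rot']).as_matrix()
    off=R.T@(np.array(p)-s['ee_pos'])*100; h=np.degrees(np.arctan2(R[1,1],R[0,1])); out=[np.round(off,2).tolist()]
    if yaw is not None:
        dh=(yaw-h+90)%180-90          # heading change about world z = -tool z
        y=np.radians(h+dh); yy=np.array([np.cos(y),np.sin(y),0]); z=np.array([0,0,-1.])
        T=np.c_[np.cross(yy,z),yy,z]; out+=[np.round(Ro.from_matrix(R.T@T).as_rotvec(degrees=True),2).tolist()]
    print('go',out,'heading',round(h,2),'j6',round(s['joints'][5],3)); return out
E
python3 - <<'E'
from h import *
c=get_calibration('top')
for n,uv,z in(('collar',(404,263),.024),('pulley',(194,264),.02),('shaft',(300,271),.122),('brown',(364,246),.024),('brown2',(405,313),.024),('pink',(366,286),.024),('tcp0',(0,0),0)):
    print(n,plane(c,[uv],z)[0].round(3))
w=get_calibration('wrist');print('wristcam',-np.array(w['R']).T@w['t'])
go([.50,-.17,.30],90)
E
```

```text
collar [ 0.518 -0.262  0.024]
pulley [0.527 0.2   0.02 ]
shaft [ 0.503 -0.037  0.122]
brown [ 0.557 -0.175  0.024]
brown2 [ 0.408 -0.26   0.024]
pink [ 0.469 -0.177  0.024]
tcp0 [1.211 0.721 0.   ]
wristcam [0.14475197 0.58820122 0.38234874]
go [[-52.76, -57.56, 0.26], [-0.08, -0.02, -21.42]] heading 68.58 j6 -0.057
```

View pics/wrist0.png

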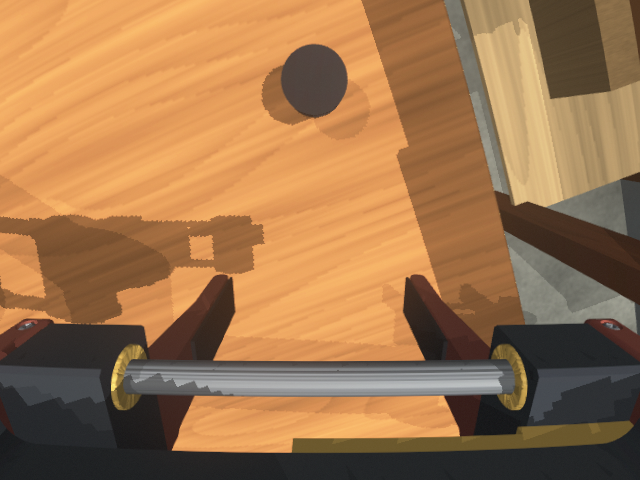

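The wrist view shows the open fingers at the bottom, (225,280) and (415,280), and bare bench. The ground under the TCP stays in view. I'll move over the collar.

```bash
python3 -c "
from h import *
go([.515,-.262,.25],90)"
```

```text
go [[-57.51, -65.57, 5.27], [-0.08, -0.02, -21.42]] heading 68.58 j6 -0.057
```

```bash
r='';python3 -m pendant '[{"fingers":1,"offset":[-57.5,-65.6,5.2],"angular":[0,0,-21.4]},{"fingers":1,"offset":[-57.5,-65.6,5.2],"angular":[0,0,-21.4]},{"fingers":1,"offset":[-57.5,-65.6,5.2],"angular":[0,0,-21.4]},{"fingers":1,"offset":[-57.5,-65.6,5.2],"angular":[0,0,-21.4]},{"fingers":1,"offset":[-57.5,-65.6,5.2],"angular":[0,0,-21.4]},{"fingers":1,"offset":[-57.5,-65.6,5.2],"angular":[0,0,-21.4]},{"fingers":1,"offset":[-57.5,-65.6,5.2],"angular":[0,0,-21.4]},{"fingers":1,"offset":[-57.5,-65.6,5.2],"angular":[0,0,-21.4]},{"fingers":1,"offset":[-57.5,-65.6,5.2],"angular":[0,0,-21.4]},{"fingers":1,"offset":[-57.5,-65.6,5.2],"angular":[0,0,-21.4]},{"fingers":1,"offset":[-57.5,-65.6,5.2],"angular":[0,0,-21.4]},{"fingers":1,"offset":[-57.5,-65.6,5.2],"angular":[0,0,-21.4]},{"fingers":1,"offset":[-57.5,-65.6,5.2],"angular":[0,0,-21.4]},{"fingers":1,"offset":[-57.5,-65.6,5.2],"angular":[0,0,-21.4]},{"fingers":1,"offset":[-57.5,-65.6,5.2],"angular":[0,0,-21.4]},{"fingers":1,"offset":[-57.5,-65.6,5.2],"angular":[0,0,-21.4]},{"fingers":1,"offset":[-57.5,-65.6,5.2],"angular":[0,0,-21.4]},{"fingers":1,"offset":[-57.5,-65.6,5.2],"angular":[0,0,-21.4]},{"fingers":1,"offset":[-57.5,-65.6,5.2],"angular":[0,0,-21.4]},{"fingers":1,"offset":[-57.5,-65.6,5.2],"angular":[0,0,-21.4]}]' 20
python3 -c "
from h import *
grab('wrist','w1')
s=sensors.read_state();print(s['ee_pos'],s['joint_vel'].round(3))"
```

```text
time: 2.15
ee_pos: [0.5146, -0.262, 0.2499]
tool_rot: [0.001, 1.0, 0.001, -0.001]
ft_force: [-0.1, -0.5, -0.8]
grip_width: 0.0881
grip_force: 0.0
[ 0.51469363 -0.26135382  0.25049543] [ 0.015 -0.022  0.005 -0.    -0.    -0.002]
```

View pics/w1.png

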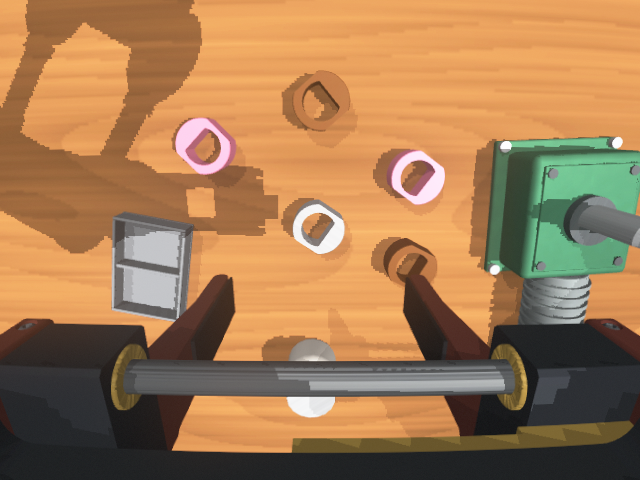

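The wrist view shows the grey collar at (319,227) with its D bore, the pink and brown look-alikes around it, the jar at (312,375), the tray at (152,265) and the shaft at right around (590,220). Next I measure the collar from its top-face contours.

```bash
cat >>h.py <<'E'
def dring(c,m,z):
    """largest contour (outer) + its hole in mask m, cast on plane z -> mm outlines and D-flat estimate"""
    cs,hi=cv2.findContours(m,cv2.RETR_CCOMP,cv2.CHAIN_APPROX_NONE)
    i=max((k for k in range(len(cs)) if hi[0][k][3]<0),key=lambda k:cv2.contourArea(cs[k]))
    P=plane(c,cs[i][:,0],z)[:,:2]*1000; r=cv2.minAreaRect(P.astype(np.float32)); print('outer',r)
    hs=[cs[k] for k in range(len(cs)) if hi[0][k][3]==i]
    H=plane(c,max(hs,key=cv2.contourArea)[:,0],z)[:,:2]*1000
    return P,H
def dfit(H,rad,flat):
    """robust D fit: points on circle radius rad with flat at distance flat"""
    from scipy.optimize import least_squares
    best=None
    for a0 in np.arange(0,2*np.pi,.5):
        def f(p):
            q=H-p[:2]; dc=np.hypot(*q.T)-rad; df=q@[np.cos(p[2]),np.sin(p[2])]-flat
            return np.maximum(dc,df)     # signed distance of a clipped disc
        s=least_squares(f,[*H.mean(0),a0],loss='soft_l1',f_scale=.7)
        if best is None or s.cost<best.cost: best=s
    print('D centre',best.x[:2].round(1),'flat heading',np.degrees(best.x[2]).round(1)%360,'rms',np.sqrt(np.mean(best.fun**2)).round(2)); return best.x
E
python3 - <<'E'
from h import *
im=cv2.imread('pics/w1.png');c=get_calibration('wrist')
hsv=cv2.cvtColor(im,cv2.COLOR_BGR2HSV)
m=((hsv[...,1]<45)&(hsv[...,2]>150)).astype(np.uint8)*255
x=np.zeros_like(m);x[190:265,282:356]=m[190:265,282:356]
P,H=dring(c,x,.024); dfit(H,16,9)
cen=np.array(cv2.minEnclosingCircle(P.astype(np.float32))[0]);print(cen,len(P),len(H))
big=lambda a:cv2.resize(a[185:270,275:360],None,fx=4.5,fy=4.5,interpolation=0)
cv2.imwrite('pics/c1.png',np.hstack([big(im),cv2.cvtColor(big(x),cv2.COLOR_GRAY2BGR)]))
E
```

```text
outer ((519.5682373046875, -260.9691162109375), (47.3323974609375, 40.43525695800781), 55.986873626708984)
D centre [ 519.6 -260.9] flat heading 55.6 rms 0.34
[ 519.50366211 -261.08883667] 137 92
```

View pics/c1.png

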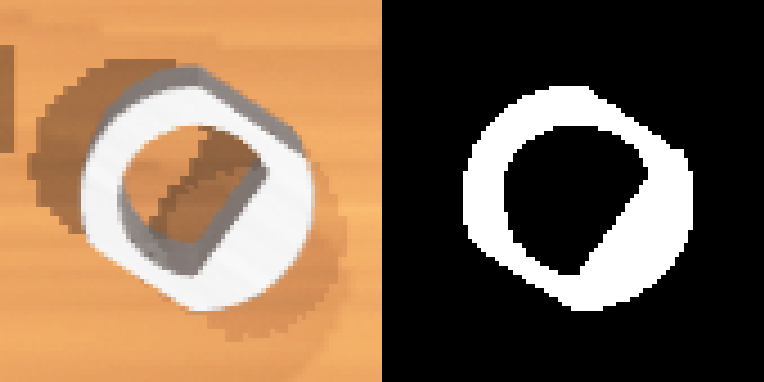

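The crop confirms a clean mask: outer outline 47.3 x 40.4 mm, bore fit rms 0.34 mm. The collar is at (519.6,-261.0) mm with x heading 55.8°. Next I look at the shaft in the same way, higher up.

```bash
python3 -m pendant '[{"fingers":1,"offset":[1,11,-10],"angular":[0,0,0]},{"fingers":1,"offset":[1,22.4,-10],"angular":[0,0,0]},{"fingers":1,"offset":[1,22.4,-10],"angular":[0,0,0]},{"fingers":1,"offset":[1,22.4,-10],"angular":[0,0,0]},{"fingers":1,"offset":[1,22.4,-10],"angular":[0,0,0]},{"fingers":1,"offset":[1,22.4,-10],"angular":[0,0,0]},{"fingers":1,"offset":[1,22.4,-10],"angular":[0,0,0]},{"fingers":1,"offset":[1,22.4,-10],"angular":[0,0,0]},{"fingers":1,"offset":[1,22.4,-10],"angular":[0,0,0]}]'
python3 - <<'E'
from h import *
c,im=grab('wrist','w2');s=sensors.read_state();print(s['ee_pos'],s['joint_vel'].round(3))
o=np.array([.503,-.037,.122]);q=np.array(c['R'])@o+c['t'];u=(q[:2]/q[2]*c['fx']+[c['cx'],c['cy']]).astype(int);print(u)
k=im[u[1]-60:u[1]+60,u[0]-80:u[0]+80];cv2.imwrite('pics/c2.png',cv2.resize(k,None,fx=5,fy=5,interpolation=0))
E
```

```text
time: 3.1
ee_pos: [0.5047, -0.0391, 0.3497]
tool_rot: [0.001, 1.0, -0.0, -0.001]
ft_force: [-0.1, 0.9, 0.4]
grip_width: 0.0876
grip_force: 0.0
[ 0.50475579 -0.03915171  0.34969667] [-0.002  0.003 -0.005  0.001  0.001  0.002]
[320 221]
```

View pics/c2.png

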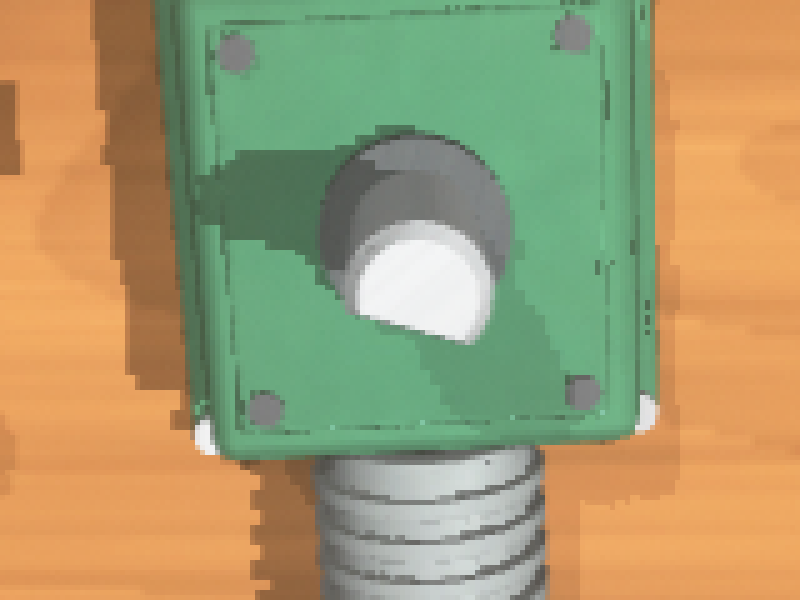

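The crop shows the shaft's bright top face near crop (425,280), flat downward and slightly left (heading about -12°), with the round shoulder above it. Now I fit it.

```bash
python3 - <<'E'
from h import *
from scipy.optimize import least_squares
im=cv2.imread('pics/w2.png');c=get_calibration('wrist')
g=im.min(2);m=np.zeros_like(g);
for th in(205,225):
    m[:]=0;m[195:235,300:345]=(g[195:235,300:345]>th)*255
    cs,_=cv2.findContours(m,cv2.RETR_EXTERNAL,cv2.CHAIN_APPROX_NONE);k=max(cs,key=cv2.contourArea)
    H=plane(c,k[:,0],.122)[:,:2]*1000
    # flat: fit D with free radius and flat distance
    def f(p):
        q=H-p[:2];return np.maximum(np.hypot(*q.T)-p[3],q@[np.cos(p[2]),np.sin(p[2])]-p[4])
    s=least_squares(f,[*H.mean(0)-[3,0],-.2,12.5,6],loss='soft_l1',f_scale=.5)
    print(th,len(k),s.x[:2].round(1),np.degrees(s.x[2]).round(1),s.x[3:].round(2),np.sqrt(np.mean(s.fun**2)).round(2))
# shoulder cross-check: points on its visible rim (from crop: left, top, right) at z=.064
pts=np.array([(320,235),(345,170),(410,133),(480,165),(511,225)])/5+[240,161]
Q=plane(c,pts,.064)[:,:2]*1000;s=least_squares(lambda p:np.hypot(*(Q-p[:2]).T)-21,Q.mean(0));print('shoulder',s.x.round(1),s.fun.round(1))
E
```

```text
205 70 [500.  -32.9] -15.4 [11.33  7.08] 0.57
225 64 [501.4 -34. ] -15.4 [10.54  5.03] 0.25
shoulder [502.2 -33.6] [-0.5 -0.5  0.9 -0.7 -0.4]
```

```bash
python3 -m pendant '[{"fingers":1,"offset":[2.5,0,9],"angular":[0,0,0]},{"fingers":1,"offset":[2.5,0,9],"angular":[0,0,0]},{"fingers":1,"offset":[2.5,0,9],"angular":[0,0,0]},{"fingers":1,"offset":[2.5,0,9],"angular":[0,0,0]},{"fingers":1,"offset":[2.5,0,9],"angular":[0,0,0]},{"fingers":1,"offset":[2.5,0,9],"angular":[0,0,0]}]'
python3 - <<'E'
from h import *
from scipy.optimize import least_squares
c,im=grab('wrist','w3')
g=im.min(2)
o=np.array([.502,-.034,.122]);q=np.array(c['R'])@o+c['t'];u=(q[:2]/q[2]*c['fx']+[c['cx'],c['cy']]).astype(int);print(u)
y0,x0=u[1]-40,u[0]-40
for th in(190,205,225):
    m=np.zeros_like(g);m[y0:y0+80,x0:x0+80]=(g[y0:y0+80,x0:x0+80]>th)*255
    cs,_=cv2.findContours(m,cv2.RETR_EXTERNAL,cv2.CHAIN_APPROX_NONE);k=max(cs,key=cv2.contourArea)
    H=plane(c,k[:,0],.122)[:,:2]*1000
    def f(p):
        q=H-p[:2];return np.maximum(np.hypot(*q.T)-p[3],q@[np.cos(p[2]),np.sin(p[2])]-p[4])
    s=least_squares(f,[*H.mean(0)-[3,0],-.2,12.5,6],loss='soft_l1',f_scale=.5)
    print(th,len(k),s.x[:2].round(1),np.degrees(s.x[2]).round(1),s.x[3:].round(2),np.sqrt(np.mean(s.fun**2)).round(2))
cv2.imwrite('pics/c3.png',cv2.resize(im[y0-20:y0+100,x0-40:x0+120],None,fx=5,fy=5,interpolation=0))
E
```

```text
time: 3.75
ee_pos: [0.4815, -0.0385, 0.2646]
tool_rot: [0.0, 1.0, -0.0, 0.003]
ft_force: [0.1, 0.5, -0.1]
grip_width: 0.0877
grip_force: 0.0
[324 281]
190 96 [498.1 -31.5] -99.3 [10.52  3.27] 1.24
205 93 [498.6 -29.5] -109.6 [ 8.89 14.38] 2.06
225 81 [500.4 -30. ] -47.1 [7.45 7.71] 1.74
```

View pics/c3.png

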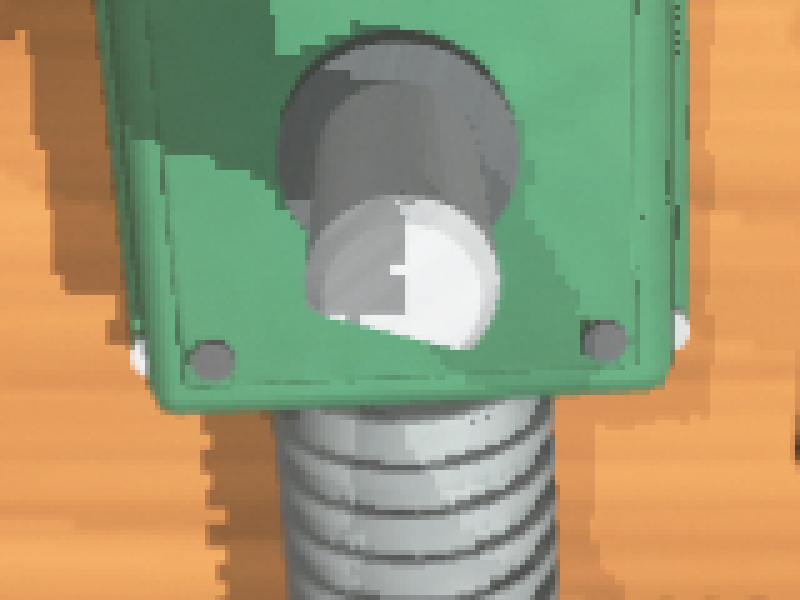

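The close view has a shadow over the left half of the top face, so the threshold fit fails. I read the points by hand: taper base rim from crop (306,268) through (400,194) to (499,270), flat edge from (325,315) to (465,348).

```bash
python3 - <<'E'
from h import *
from scipy.optimize import least_squares
c=get_calibration('wrist');o=np.array([244,221])
f=lambda p,z:plane(c,np.array(p)/5-.4+o,z)[:,:2]*1000
Q=f([(307,268),(316,240),(345,211),(400,194),(450,206),(484,237),(499,270),(497,300)],.118)
s=least_squares(lambda p:np.hypot(*(Q-p[:2]).T)-p[2],[500,-33,14]);print('rim',s.x.round(1),s.fun.round(1))
F=f([(325,315),(465,348)],.122);d=F[1]-F[0];h=np.degrees(np.arctan2(d[1],d[0]))-90;n=np.array([np.cos(np.radians(h)),np.sin(np.radians(h))])
print(F.round(1),'heading',h.round(1),'dist',n@(F[0]-s.x[:2]))
S=f([(279,150),(300,85),(345,45),(400,31),(460,48),(505,95),(518,150)],.064)
s=least_squares(lambda p:np.hypot(*(S-p[:2]).T)-p[2],[500,-33,21]);print('shoulder',s.x.round(1),s.fun.round(1))
go([.5196,-.2610,.25],55.8+90)
E
```

```text
rim [500.6 -34.   13.8] [-0.1  0.1  0.   0.  -0.  -0.1  0.2 -0. ]
[[503.4 -44.8]
 [508.5 -25.1]] heading -14.4 dist 5.392797361334871
shoulder [498.8 -33.8  20.3] [ 0.1 -0.2 -0.   0.2  0.  -0.1  0. ]
go [[-3.83, -22.26, 1.45], [-0.2, 0.27, -55.83]] heading 89.97 j6 -1.72
```

```bash
python3 -m pendant '[{"fingers":1,"offset":[-3.8,-22.3,1.4],"angular":[0,0,124.2]},{"fingers":1,"offset":[-3.8,-22.3,1.4],"angular":[0,0,124.2]},{"fingers":1,"offset":[-3.8,-22.3,1.4],"angular":[0,0,124.2]},{"fingers":1,"offset":[-3.8,-22.3,1.4],"angular":[0,0,124.2]},{"fingers":1,"offset":[-3.8,-22.3,1.4],"angular":[0,0,124.2]},{"fingers":1,"offset":[-3.8,-22.3,11.4],"angular":[0,0,124.2]},{"fingers":1,"offset":[-3.8,-22.3,11.4],"angular":[0,0,124.2]},{"fingers":1,"offset":[-3.8,-22.3,11.4],"angular":[0,0,124.2]},{"fingers":1,"offset":[-3.8,-22.3,11.4],"angular":[0,0,124.2]},{"fingers":1,"offset":[-3.8,-22.3,11.4],"angular":[0,0,124.2]},{"fingers":1,"offset":[-3.8,-22.3,11.4],"angular":[0,0,124.2]},{"fingers":1,"offset":[-3.8,-22.3,11.4],"angular":[0,0,124.2]},{"fingers":1,"offset":[-3.8,-22.3,11.4],"angular":[0,0,124.2]},{"fingers":1,"offset":[-3.8,-22.3,11.4],"angular":[0,0,124.2]},{"fingers":1,"offset":[-3.8,-22.3,11.4],"angular":[0,0,124.2]},{"fingers":1,"offset":[-3.8,-22.3,11.4],"angular":[0,0,124.2]},{"fingers":1,"offset":[-3.8,-22.3,11.4],"angular":[0,0,124.2]},{"fingers":1,"offset":[-3.8,-22.3,11.4],"angular":[0,0,124.2]},{"fingers":1,"offset":[-3.8,-22.3,11.4],"angular":[0,0,124.2]},{"fingers":1,"offset":[-3.8,-22.3,11.4],"angular":[0,0,124.2]}]' 25
python3 - <<'E'
from h import *
c,im=grab('wrist','w4')
hsv=cv2.cvtColor(im,cv2.COLOR_BGR2HSV)
o=np.array([.5196,-.261,.024]);q=np.array(c['R'])@o+c['t'];u=(q[:2]/q[2]*c['fx']+[c['cx'],c['cy']]).astype(int);print(u)
m=((hsv[...,1]<45)&(hsv[...,2]>150)).astype(np.uint8)*255
x=np.zeros_like(m);x[u[1]-55:u[1]+55,u[0]-55:u[0]+55]=m[u[1]-55:u[1]+55,u[0]-55:u[0]+55]
try: P,H=dring(c,x,.024); dfit(H,16,9)
except Exception as e: print(e)
go([.5196,-.261,.084],55.8+90)
E
```

```text
time: 5.8
ee_pos: [0.5179, -0.2611, 0.1467]
tool_rot: [0.884, 0.468, 0.0, 0.0]
ft_force: [-0.3, -0.6, 0.2]
grip_width: 0.0876
grip_force: 0.0
[321 264]
outer ((520.7305297851562, -260.7927551269531), (46.9683837890625, 39.51860809326172), 54.533084869384766)
D centre [ 520.4 -261. ] flat heading 55.9 rms 0.16
go [[0.11, 0.14, 6.27], [-0.0, 0.0, 0.01]] heading -34.19 j6 0.071
```

```bash
python3 -m pendant '[{"fingers":1,"offset":[0.1,0.15,3],"angular":[0,0,0]},{"fingers":1,"offset":[0.1,0.15,5],"angular":[0,0,0]},{"fingers":1,"offset":[0.1,0.15,6.3],"angular":[0,0,0]},{"fingers":1,"offset":[0.1,0.15,6.3],"angular":[0,0,0]},{"fingers":0.3,"offset":[0.1,0.15,6.3],"angular":[0,0,0]},{"fingers":0.3,"offset":[0.1,0.15,6.3],"angular":[0,0,0]},{"fingers":0.3,"offset":[0.1,0.15,6.3],"angular":[0,0,0]},{"fingers":0.3,"offset":[0.1,0.15,6.3],"angular":[0,0,0]},{"fingers":0.3,"offset":[0.1,0.15,6.3],"angular":[0,0,0]},{"fingers":0.3,"offset":[0.1,0.15,6.3],"angular":[0,0,0]},{"fingers":0.3,"offset":[0.1,0.15,6.3],"angular":[0,0,0]},{"fingers":0.3,"offset":[0.1,0.15,6.3],"angular":[0,0,0]}]' 30
```

```text
time: 7.05
ee_pos: [0.5197, -0.2611, 0.0838]
tool_rot: [0.884, 0.468, 0.0, 0.0]
ft_force: [0.4, -0.4, -0.5]
grip_width: 0.0399
grip_force: 30.0
```

```bash
python3 -m pendant '[{"fingers":0.3,"offset":[0,0,-2],"angular":[0,0,0]},{"fingers":0.3,"offset":[0,0,-6],"angular":[0,0,0]},{"fingers":0.3,"offset":[0,0,-11],"angular":[0,0,0]},{"fingers":0.3,"offset":[0,0,-15],"angular":[0,0,0]},{"fingers":0.3,"offset":[0,0,-15],"angular":[0,0,0]},{"fingers":0.3,"offset":[0,0,-15],"angular":[0,0,0]},{"fingers":0.3,"offset":[0,0,-15],"angular":[0,0,0]}]'
python3 - <<'E'
from h import *
s=sensors.read_state();c,im=grab('wrist','w5')
zt=s['ee_pos'][2]-.06
o=np.r_[s['ee_pos'][:2],zt];q=np.array(c['R'])@o+c['t'];u=(q[:2]/q[2]*c['fx']+[c['cx'],c['cy']]).astype(int);print(u,s['ee_pos'])
hsv=cv2.cvtColor(im,cv2.COLOR_BGR2HSV)
m=((hsv[...,1]<45)&(hsv[...,2]>140)).astype(np.uint8)*255
x=np.zeros_like(m);x[u[1]-85:u[1]+60,u[0]-85:u[0]+85]=m[u[1]-85:u[1]+60,u[0]-85:u[0]+85]
try: P,H=dring(c,x,zt); dfit(H,16,9)
except Exception as e: print(e)
a,b=max(u[1]-110,0),u[0]-150
cv2.imwrite('pics/c5.png',cv2.resize(np.hstack([im[a:a+200,b:b+300]]),None,fx=2.5,fy=2.5))
go([.5009,-.0339,s['ee_pos'][2]],-104.5)
E
```

```text
time: 7.75
ee_pos: [0.5191, -0.2608, 0.2312]
tool_rot: [0.884, 0.468, -0.001, -0.002]
ft_force: [-0.6, 0.4, -1.9]
grip_width: 0.0398
grip_force: 30.0
[319 316] [ 0.51908615 -0.26078378  0.23117582]
outer ((521.038818359375, -256.90948486328125), (54.45592498779297, 39.654598236083984), 55.93534851074219)
D centre [ 525.3 -227. ] flat heading 246.0 rms 0.35
go [[17.74, -14.25, 0.02], [-0.21, 0.18, 70.28]] heading -34.22 j6 0.073
```

View pics/c5.png

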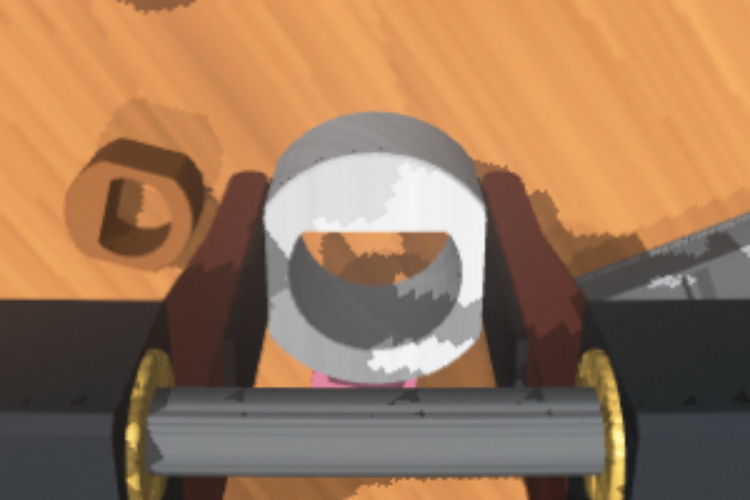

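The collar is held squarely. The bore's flat edge runs from crop (303,232) to (450,232), with extremes at (289,270), (461,270) and (375,350).

```bash
python3 - <<'E'
from h import *
c=get_calibration('wrist');s=sensors.read_state();R=Ro.from_quat(s['tool_rot']).as_matrix()
p=np.array([(303,232),(340,232),(375,232),(410,232),(450,232),(461,270),(289,270),(375,350),(315,324),(440,322)])/2.5+[169,206]
H=plane(c,p,s['ee_pos'][2]-.060)[:,:2]*1000
x=dfit(H,16,9);print('in tool mm',(R.T@np.r_[x[:2]-s['ee_pos'][:2]*1000,0]).round(1))
E
python3 -m pendant '[{"fingers":0.3,"offset":[17.7,-14.25,0],"angular":[0,0,70.3]},{"fingers":0.3,"offset":[17.7,-14.25,0],"angular":[0,0,70.3]},{"fingers":0.3,"offset":[17.7,-14.25,0],"angular":[0,0,70.3]},{"fingers":0.3,"offset":[17.7,-14.25,0],"angular":[0,0,70.3]},{"fingers":0.3,"offset":[17.7,-14.25,0],"angular":[0,0,70.3]},{"fingers":0.3,"offset":[17.7,-14.25,0],"angular":[0,0,70.3]},{"fingers":0.3,"offset":[17.7,-14.25,0],"angular":[0,0,70.3]},{"fingers":0.3,"offset":[17.7,-14.25,0],"angular":[0,0,70.3]},{"fingers":0.3,"offset":[17.7,-14.25,0],"angular":[0,0,70.3]},{"fingers":0.3,"offset":[17.7,-14.25,0],"angular":[0,0,70.3]},{"fingers":0.3,"offset":[17.7,-14.25,0],"angular":[0,0,70.3]},{"fingers":0.3,"offset":[17.7,-14.25,0],"angular":[0,0,70.3]},{"fingers":0.3,"offset":[17.7,-14.25,0],"angular":[0,0,70.3]}]'
python3 - <<'E'
from h import *
go([.5009,-.0339,.15],-104.5)
E
```

```text
D centre [ 518.8 -260.4] flat heading 56.8 rms 0.37
in tool mm [ 0.1 -0.3  0. ]
time: 9.1
ee_pos: [0.5013, -0.0346, 0.2333]
tool_rot: [0.992, -0.126, -0.0, -0.0]
ft_force: [0.1, -0.3, -2.0]
grip_width: 0.0396
grip_force: 30.0
go [[-0.05, -0.06, 8.33], [0.0, 0.03, 0.03]] heading -104.47 j6 1.687
```

```bash
python3 -m pendant '[{"fingers":0.3,"offset":[-0.05,-0.05,1.8],"angular":[0,0,0]},{"fingers":0.3,"offset":[-0.05,-0.05,2.4],"angular":[0,0,0]},{"fingers":0.3,"offset":[-0.05,-0.05,2.8],"angular":[0,0,0]},{"fingers":0.3,"offset":[-0.05,-0.05,3.1],"angular":[0,0,0]},{"fingers":0.3,"offset":[-0.05,-0.05,3.4],"angular":[0,0,0]},{"fingers":0.3,"offset":[-0.05,-0.05,3.6],"angular":[0,0,0]},{"fingers":0.3,"offset":[-0.05,-0.05,3.6],"angular":[0,0,0]}]'
```

```text
time: 9.8
ee_pos: [0.5011, -0.034, 0.1977]
tool_rot: [0.992, -0.126, 0.0, 0.0]
ft_force: [1.0, 0.1, -2.2]
grip_width: 0.0398
grip_force: 30.0
```

```bash
python3 -m pendant '[{"fingers":0.3,"offset":[0,0,0.7],"angular":[0,0,0]},{"fingers":0.3,"offset":[0,0,1.4],"angular":[0,0,0]},{"fingers":0.3,"offset":[0,0,2.1],"angular":[0,0,0]},{"fingers":0.3,"offset":[0,0,2.8],"angular":[0,0,0]},{"fingers":0.3,"offset":[0,0,3.5],"angular":[0,0,0]},{"fingers":0.3,"offset":[0,0,4.2],"angular":[0,0,0]},{"fingers":0.3,"offset":[0,0,4.6],"angular":[0,0,0]},{"fingers":0.3,"offset":[0,0,4.6],"angular":[0,0,0]}]'
```

```text
time: 10.6
ee_pos: [0.5011, -0.0341, 0.1509]
tool_rot: [0.992, -0.126, 0.0, 0.0]
ft_force: [5.0, 0.1, -3.7]
grip_width: 0.0396
grip_force: 30.0
```

```bash
python3 -m pendant '[{"fingers":0.3,"offset":[0.07,0,0.1],"angular":[0,0,0]},{"fingers":0.3,"offset":[0.07,0,0.2],"angular":[0,0,0]},{"fingers":0.3,"offset":[0.07,0,0.25],"angular":[0,0,0]},{"fingers":0.3,"offset":[0.07,0,0.25],"angular":[0,0,0]}]'
```

```text
time: 11.0
ee_pos: [0.5015, -0.0341, 0.149]
tool_rot: [0.992, -0.126, -0.0, -0.0]
ft_force: [0.6, -1.0, -2.1]
grip_width: 0.0396
grip_force: 30.0
```

```bash
python3 -m pendant '[{"fingers":0.6,"offset":[0,0,0],"angular":[0,0,0]},{"fingers":0.7,"offset":[0,0,0],"angular":[0,0,0]},{"fingers":0.8,"offset":[0,0,0],"angular":[0,0,0]},{"fingers":0.8,"offset":[0,0,0],"angular":[0,0,0]},{"fingers":0.8,"offset":[0,0,-3],"angular":[0,0,0]},{"fingers":0.8,"offset":[0,0,-8],"angular":[0,0,0]},{"fingers":0.8,"offset":[0,0,-13],"angular":[0,0,0]},{"fingers":1,"offset":[-1,0,-18],"angular":[0,0,0]},{"fingers":1,"offset":[-2,0,-18],"angular":[0,0,0]},{"fingers":1,"offset":[-2,0,-18],"angular":[0,0,0]},{"fingers":1,"offset":[-2,0,-18],"angular":[0,0,0]}]'
python3 - <<'E'
from h import *
c,im=grab('wrist','w6')
def px(o):
    q=np.array(c['R'])@o+c['t'];return (q[:2]/q[2]*c['fx']+[c['cx'],c['cy']]).astype(int)
u=px(np.array([.501,-.034,.088]));print(u)
a,b=max(u[1]-70,0),max(u[0]-90,0);cv2.imwrite('pics/c6.png',cv2.resize(im[a:a+140,b:b+180],None,fx=4,fy=4,interpolation=0));print(b,a)
# collar rim on plane .088 vs white mask
go([.520,.200,.27],90)
E
```

```text
time: 12.1
ee_pos: [0.4822, -0.0292, 0.3276]
tool_rot: [0.992, -0.126, -0.001, 0.0]
ft_force: [-0.4, 0.1, -0.2]
grip_width: 0.0875
grip_force: 0.0
[319 199]
229 129
go [[-2.06, -23.13, 5.69], [0.0, 0.18, -14.52]] heading -104.52 j6 1.693
```

View pics/c6.png

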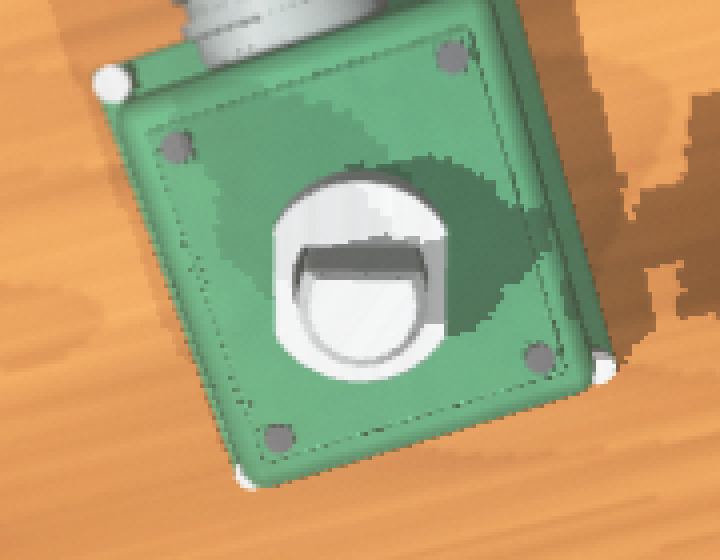

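The collar is on the shaft with the flats matching: spanner flats at crop x 274 and 447, shaft top at (360,310), collar centred. Its 43 px width fits the height 0.088. Now to the pulley.

```bash
python3 -m pendant '[{"fingers":1,"offset":[-2,-23.2,2],"angular":[0,0,-14.5]},{"fingers":1,"offset":[-2,-23.2,5.7],"angular":[0,0,-14.5]},{"fingers":1,"offset":[-2,-23.2,5.7],"angular":[0,0,-14.5]},{"fingers":1,"offset":[-2,-23.2,5.7],"angular":[0,0,-14.5]},{"fingers":1,"offset":[-2,-23.2,5.7],"angular":[0,0,-14.5]},{"fingers":1,"offset":[-2,-23.2,5.7],"angular":[0,0,-14.5]},{"fingers":1,"offset":[-2,-23.2,5.7],"angular":[0,0,-14.5]},{"fingers":1,"offset":[-2,-23.2,5.7],"angular":[0,0,-14.5]},{"fingers":1,"offset":[-2,-23.2,5.7],"angular":[0,0,-14.5]}]'
python3 - <<'E'
from h import *
im=cv2.imread('pics/w6.png')
f=40/((447-274)/4)*347.4/1000;print('collar top depth by size',f)
c,im=grab('wrist','w7')
q=np.array(c['R'])@[.527,.2,.03]+c['t'];u=(q[:2]/q[2]*c['fx']+[c['cx'],c['cy']]).astype(int)
a,b=max(u[1]-70,0),max(u[0]-90,0);cv2.imwrite('pics/c7.png',cv2.resize(im[a:a+140,b:b+180],None,fx=4,fy=4,interpolation=0));print(u,b,a)
g=im.min(2)
for th in(150,180,200,220,235):
    m=np.zeros_like(g);m[a:a+140,b:b+180]=(g[a:a+140,b:b+180]>th)*255
    try:P,H=dring(c,m,.03);print(th,len(H));dfit(H,16,9)
    except Exception as e:print(th,e)
s=sensors.read_state();print(s['ee_pos'],s['joints'].round(2))
E
```

```text
time: 13.05
ee_pos: [0.5213, 0.1992, 0.2724]
tool_rot: [1.0, -0.001, 0.0, 0.0]
ft_force: [-0.4, -0.5, 0.1]
grip_width: 0.0877
grip_force: 0.0
collar top depth by size 0.3212947976878613
[318 213] 228 143
outer ((533.1015014648438, 205.00856018066406), (62.6629638671875, 62.71540451049805), 89.95811462402344)
150 87
D centre [529.5 205.3] flat heading 36.30000000000001 rms 1.14
outer ((533.0966186523438, 204.60482788085938), (61.86113739013672, 62.7142448425293), 89.92227935791016)
180 87
D centre [529.3 205. ] flat heading 36.39999999999998 rms 0.33
outer ((532.6286010742188, 205.03854370117188), (62.08846664428711, 62.31000518798828), 74.76221466064453)
200 88
D centre [529.3 205. ] flat heading 36.4 rms 0.38
outer ((532.570068359375, 204.82373046875), (61.6431999206543, 62.31000518798828), 74.76221466064453)
220 88
D centre [529.3 205. ] flat heading 37.10000000000002 rms 0.53
outer ((532.505126953125, 205.17933654785156), (61.158267974853516, 62.28218460083008), 80.05613708496094)
235 88
D centre [529.3 205. ] flat heading 37.0 rms 0.58
[0.52134313 0.19922429 0.27266907] [ 0.3  -0.03  1.4  -0.    1.76  1.88]
```

View pics/c7.png

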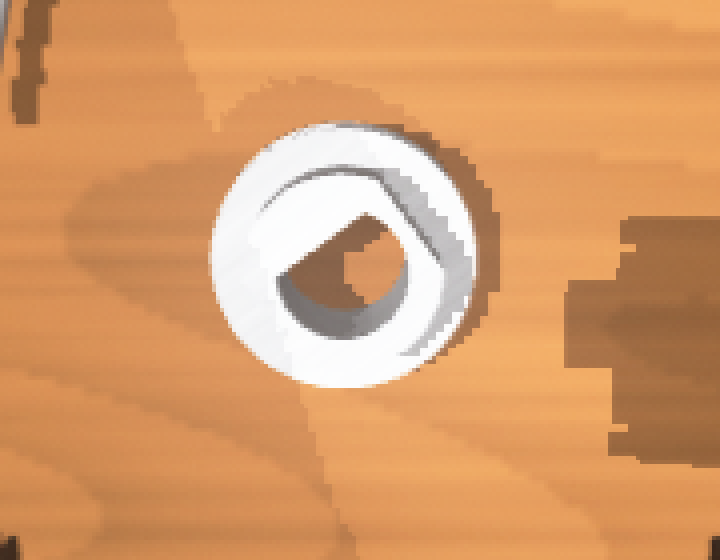

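The pulley is hub up, bore flat facing upper left from crop (278,275) to (367,213), a hub flat at upper right. Centre (529.3,205.0) mm, x heading 36.5°. The wheel measures about 65.6 mm once cast at its own height. Grasp at tool heading -53.5°.

```bash
python3 -c "
from h import *
go([.5293,.2050,.14],-53.5);go([.5293,.2050,.098],-53.5)"
```

```text
go [[0.78, -0.58, 13.27], [0.01, -0.05, -36.62]] heading -90.12 j6 1.877
go [[0.78, -0.58, 17.47], [0.01, -0.05, -36.62]] heading -90.12 j6 1.877
```

```bash
python3 -m pendant '[{"fingers":1,"offset":[0.8,-0.6,5],"angular":[0,0,-36.6]},{"fingers":1,"offset":[0.8,-0.6,10],"angular":[0,0,-36.6]},{"fingers":1,"offset":[0.8,-0.6,13.2],"angular":[0,0,-36.6]},{"fingers":1,"offset":[0.8,-0.6,13.2],"angular":[0,0,-36.6]},{"fingers":1,"offset":[0.8,-0.6,13.2],"angular":[0,0,-36.6]},{"fingers":1,"offset":[0.8,-0.6,13.2],"angular":[0,0,-36.6]},{"fingers":1,"offset":[0.8,-0.6,13.2],"angular":[0,0,-36.6]}]'
python3 - <<'E'
from h import *
c,im=grab('wrist','w8');g=im.min(2)
q=np.array(c['R'])@[.529,.205,.03]+c['t'];u=(q[:2]/q[2]*c['fx']+[c['cx'],c['cy']]).astype(int)
for th in(170,190,210):
    m=np.zeros_like(g);sl=np.s_[u[1]-80:u[1]+70,u[0]-70:u[0]+70];m[sl]=(g[sl]>th)*255
    try:P,H=dring(c,m,.03);dfit(H,16,9)
    except Exception as e:print(th,e)
go([.5293,.2050,.098],-53.5)
E
```

```text
time: 13.8
ee_pos: [0.5295, 0.2059, 0.1409]
tool_rot: [0.95, 0.313, 0.001, 0.0]
ft_force: [-0.0, 0.5, -0.0]
grip_width: 0.0881
grip_force: 0.0
outer ((535.56787109375, 209.4361572265625), (62.740447998046875, 58.64093780517578), 63.49570846557617)
D centre [529.4 205.4] flat heading 36.5 rms 0.31
outer ((540.514404296875, 211.3512420654297), (51.507423400878906, 60.71244430541992), 21.926084518432617)
D centre [540.4 206.8] flat heading 171.9 rms 4.7
outer ((540.538818359375, 211.29049682617188), (51.507423400878906, 60.58150100708008), 21.926084518432617)
D centre [545.9 227.9] flat heading 40.7 rms 0.59
go [[-0.08, 0.07, 4.29], [0.03, -0.07, -0.04]] heading -53.54 j6 1.246
```

Consistent at (529.4,205.4), heading 36.5°. I go down and grip.

```bash
python3 -m pendant '[{"fingers":1,"offset":[0,0,2.2],"angular":[0,0,0]},{"fingers":1,"offset":[0,0,3.5],"angular":[0,0,0]},{"fingers":1,"offset":[0,0,4.3],"angular":[0,0,0]},{"fingers":1,"offset":[0,0,4.3],"angular":[0,0,0]},{"fingers":0.3,"offset":[0,0,4.3],"angular":[0,0,0]},{"fingers":0.3,"offset":[0,0,4.3],"angular":[0,0,0]},{"fingers":0.3,"offset":[0,0,4.3],"angular":[0,0,0]},{"fingers":0.3,"offset":[0,0,4.3],"angular":[0,0,0]},{"fingers":0.3,"offset":[0,0,4.3],"angular":[0,0,0]},{"fingers":0.3,"offset":[0,0,4.3],"angular":[0,0,0]},{"fingers":0.3,"offset":[0,0,4.3],"angular":[0,0,0]},{"fingers":0.3,"offset":[0,0,4.3],"angular":[0,0,0]}]' 30
```

```text
time: 15.05
ee_pos: [0.5292, 0.2064, 0.0973]
tool_rot: [0.949, 0.314, 0.0, 0.0]
ft_force: [0.6, -0.6, 1.1]
grip_width: 0.0399
grip_force: 30.0
```

```bash
python3 -m pendant '[{"fingers":0.3,"offset":[0,0,-2],"angular":[0,0,0]},{"fingers":0.3,"offset":[0,0,-6],"angular":[0,0,0]},{"fingers":0.3,"offset":[0,0,-11],"angular":[0,0,0]},{"fingers":0.3,"offset":[0,0,-15],"angular":[0,0,0]},{"fingers":0.3,"offset":[0,0,-15],"angular":[0,0,0]},{"fingers":0.3,"offset":[0,0,-15],"angular":[0,0,0]},{"fingers":0.3,"offset":[0,0,-15],"angular":[0,0,0]}]'
python3 - <<'E'
from h import *
s=sensors.read_state();c,im=grab('wrist','w9');print(s['ee_pos'],s['grip_width'])
zt=s['ee_pos'][2]-.0675
q=np.array(c['R'])@np.r_[s['ee_pos'][:2],zt]+c['t'];u=(q[:2]/q[2]*c['fx']+[c['cx'],c['cy']]).astype(int)
a,b=u[1]-90,u[0]-120;cv2.imwrite('pics/c9.png',cv2.resize(im[a:a+180,b:b+240],None,fx=3,fy=3,interpolation=0));print(b,a)
go([.5015,-.0341,s['ee_pos'][2]],-104.5)
E
```

```text
time: 15.75
ee_pos: [0.5285, 0.2063, 0.2445]
tool_rot: [0.949, 0.314, -0.002, -0.0]
ft_force: [-0.3, 0.1, -1.5]
grip_width: 0.0397
grip_force: 30.0
[0.52848489 0.20626419 0.24448353] 0.03966445595338713
199 217
go [[-16.48, 17.7, 0.01], [0.03, 0.28, 51.08]] heading -53.42 j6 1.244
```

View pics/c9.png

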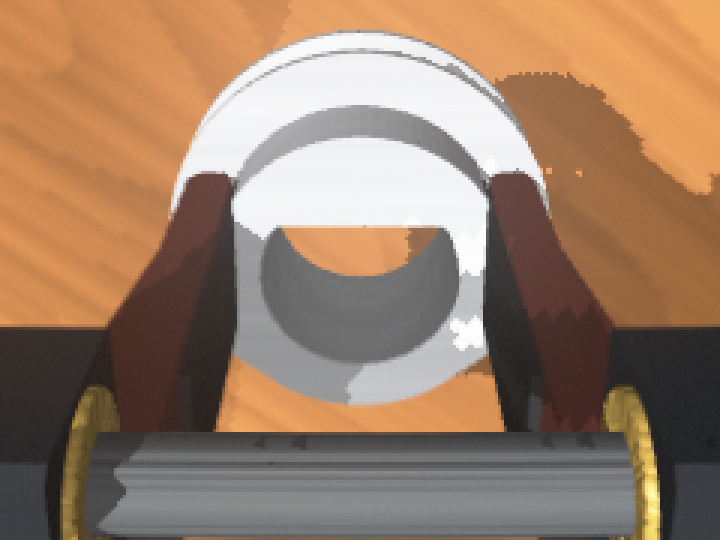

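The pulley is held level, hub up. The bore's flat runs from crop (275,227) to (445,227), with extremes at (261,272), (459,272) and (360,361).

```bash
python3 - <<'E'
from h import *
c=get_calibration('wrist');s=sensors.read_state();R=Ro.from_quat(s['tool_rot']).as_matrix()
p=np.array([(275,227),(320,227),(360,227),(400,227),(445,227),(459,272),(261,272),(360,361),(295,340),(425,340)])/3+[199,217]
H=plane(c,p,s['ee_pos'][2]-.0675)[:,:2]*1000
x=dfit(H,16,9);print('in tool mm',(R.T@np.r_[x[:2]-s['ee_pos'][:2]*1000,0]).round(1))
E
python3 -m pendant '[{"fingers":0.3,"offset":[-16.5,17.7,0],"angular":[0,0,51]},{"fingers":0.3,"offset":[-16.5,17.7,0],"angular":[0,0,51]},{"fingers":0.3,"offset":[-16.5,17.7,0],"angular":[0,0,51]},{"fingers":0.3,"offset":[-16.5,17.7,0],"angular":[0,0,51]},{"fingers":0.3,"offset":[-16.5,17.7,0],"angular":[0,0,51]},{"fingers":0.3,"offset":[-16.5,17.7,0],"angular":[0,0,51]},{"fingers":0.3,"offset":[-16.5,17.7,0],"angular":[0,0,51]},{"fingers":0.3,"offset":[-16.5,17.7,0],"angular":[0,0,51]},{"fingers":0.3,"offset":[-16.5,17.7,0],"angular":[0,0,51]},{"fingers":0.3,"offset":[-16.5,17.7,0],"angular":[0,0,51]},{"fingers":0.3,"offset":[-16.5,17.7,0],"angular":[0,0,51]}]'
python3 - <<'E'
from h import *
go([.5015,-.0341,.2],-104.5)
E
```

```text
D centre [527.5 206. ] flat heading 36.69999999999999 rms 0.31
in tool mm [-0.9 -0.3  0. ]
time: 16.9
ee_pos: [0.5022, -0.0333, 0.247]
tool_rot: [0.992, -0.124, -0.0, -0.0]
ft_force: [0.2, -0.4, -2.3]
grip_width: 0.0395
grip_force: 30.0
go [[-0.04, 0.09, 4.7], [0.0, 0.02, 0.21]] heading -104.29 j6 1.686
```

```bash
python3 -m pendant '[{"fingers":0.3,"offset":[0.05,0.08,1.5],"angular":[0,0,0]},{"fingers":0.3,"offset":[0.05,0.08,2.3],"angular":[0,0,0]},{"fingers":0.3,"offset":[0.05,0.08,2.8],"angular":[0,0,0]},{"fingers":0.3,"offset":[0.05,0.08,3.2],"angular":[0,0,0]},{"fingers":0.3,"offset":[0.05,0.08,3.6],"angular":[0,0,0]},{"fingers":0.3,"offset":[0.05,0.08,3.9],"angular":[0,0,0]},{"fingers":0.3,"offset":[0.05,0.08,3.9],"angular":[0,0,0]}]'
```

```text
time: 17.6
ee_pos: [0.5023, -0.0349, 0.2078]
tool_rot: [0.992, -0.125, -0.0, -0.0]
ft_force: [-0.3, -0.3, -1.9]
grip_width: 0.0398
grip_force: 30.0
```

Free entry past the taper; continuing to about 1 mm above home.

```bash
python3 -m pendant '[{"fingers":0.3,"offset":[0,0,0.6],"angular":[0,0,0]},{"fingers":0.3,"offset":[0,0,1.2],"angular":[0,0,0]},{"fingers":0.3,"offset":[0,0,1.7],"angular":[0,0,0]},{"fingers":0.3,"offset":[0,0,2.0],"angular":[0,0,0]},{"fingers":0.3,"offset":[0,0,2.15],"angular":[0,0,0]},{"fingers":0.3,"offset":[0,0,2.15],"angular":[0,0,0]}]'
```

```text
time: 18.2
ee_pos: [0.5023, -0.0349, 0.1864]
tool_rot: [0.992, -0.125, -0.0, -0.0]
ft_force: [0.2, 0.8, -2.3]
grip_width: 0.04
grip_force: 30.0
```

```bash
python3 -m pendant '[{"fingers":0.3,"offset":[0,0,0.1],"angular":[0,0,0]},{"fingers":0.3,"offset":[0,0,0.1],"angular":[0,0,0]},{"fingers":0.6,"offset":[0,0,0.1],"angular":[0,0,0]},{"fingers":0.7,"offset":[0,0,0],"angular":[0,0,0]},{"fingers":0.8,"offset":[0,0,0],"angular":[0,0,0]},{"fingers":0.8,"offset":[0,0,0],"angular":[0,0,0]},{"fingers":0.8,"offset":[0,0,-3],"angular":[0,0,0]},{"fingers":0.8,"offset":[0,0,-8],"angular":[0,0,0]},{"fingers":0.8,"offset":[0,0,-12],"angular":[0,0,0]},{"fingers":1,"offset":[-2,0,-15],"angular":[0,0,0]},{"fingers":1,"offset":[-2,0,-15],"angular":[0,0,0]},{"fingers":1,"offset":[-2,0,-15],"angular":[0,0,0]},{"fingers":1,"offset":[-2,0,-15],"angular":[0,0,0]}]'
python3 - <<'E'
from h import *
c,im=grab('wrist','w10');k,sc=grab('scene','s10')
q=np.array(c['R'])@[.501,-.034,.118]+c['t'];u=(q[:2]/q[2]*c['fx']+[c['cx'],c['cy']]).astype(int);a,b=u[1]-50,u[0]-60
A=cv2.resize(im[a:a+120,b:b+120],(400,400),interpolation=0);B=cv2.resize(sc[190:290,300:400],(400,400),interpolation=0)
cv2.imwrite('pics/c10.png',np.hstack([A,B]))
# heights in the scene view: expected rows of shaft top, hub top, wheel underside on the axis
for z in(.122,.118,.103,.088):
    q=np.array(k['R'])@[.501,-.034,z]+k['t'];print(z,((q[:2]/q[2]*k['fx']+[k['cx'],k['cy']]-[300,190])*4+400*np.array([1,0])).round())
E
```

```text
time: 19.5
ee_pos: [0.483, -0.03, 0.3348]
tool_rot: [0.992, -0.126, -0.001, 0.0]
ft_force: [0.9, 0.7, -1.1]
grip_width: 0.0876
grip_force: 0.0
0.122 [589.  67.]
0.118 [588.  74.]
0.103 [588. 100.]
0.088 [588. 125.]
```

View pics/c10.png

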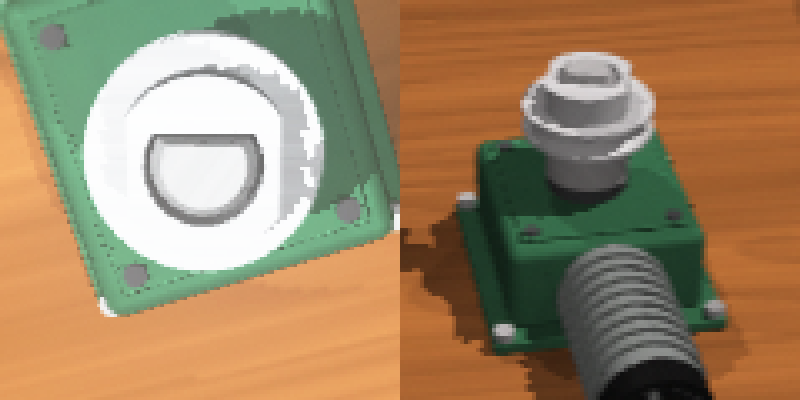

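The left crop shows the shaft's D centred in the pulley bore at (205,175). The right crop shows the pulley level on the collar, and the hub top at (588,74) where a 0.118 m height should appear. Both are seated and released, so I hand in.

```bash
python3 -c "
from rig import ticket
print(ticket.hand_in())"
```

```text
the job is handed in; nothing more can be done
None
```

I fitted the collar and then the pulley, hub up, on the shaft. Both look fully seated in the last images and are released, and I handed the job in at about 19.6 s; the hand-in returned no verdict.

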